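Start the scale's calibration and hold the weight ready in the tongs

TASK

Calibrate the little white balance: with a fingertip press its on key (round, far left of the row), then its zero key (the wide one, far right), then its calibrate key (just left of the zero key), one at a time, each all the way down and let up again, and leave the units key alone. Then take up the spring tongs, close their jaws on the largest of the three steel weights - a calibration weight must never be touched by the robot itself - lift it off the mat and finish while still holding it upright and still in the tongs, a few centimetres above the middle of the pan, ready to be set down but never touching the balance. Leave everything else on the table where it stands.

Things in the scene. Friction and masses are not known exactly. Their poses are not given: they have to be found in the camera images.
- scale: Fixed white compact balance, 230 mm deep (its x), 180 mm wide (its y). Its front, with a row of four keys, faces its own -x (roughly the robot); +y is the left seen from the front. Origin: centre of the underside. The front deck with the keys is flat, 42 mm high; behind x = -0.057 a sloped display rises to the raised rear part, 59 mm high, which carries the pan.
- scale_pan (a point): Centre of the top face of the balance's round steel pan (130 mm across, 5 mm thick, top face 72 mm above the table, 40 mm behind the balance's origin).
- key_on_top (a point): Centre of the top of the on key: round, 23 mm across, far left of the row. The four keys, all grey, stand in a straight row 42 mm apart across the front deck, tops 7 mm above the deck (49 mm above the table) when up; left to right: on, units, calibrate, zero.
- key_units_top (a point): Centre of the top of the units key: square, 22 mm, second from the left. Not to be pressed.
- key_cal_top (a point): Centre of the top of the calibrate key: square, 22 mm, third from the left.
- key_zero_top (a point): Centre of the top of the zero key: oblong, 22 mm by 32 mm along the row, far right.
- key_on (a joint): Travel of the on key in m: 0 up, 0.0045 fully down. Each key is sprung: it starts to move at about 1.2 N, is fully down at 4 N and comes up by itself.
- key_units (a joint): Travel of the units key, as the on key.
- key_cal (a joint): Travel of the calibrate key, as the on key.
- key_zero (a joint): Travel of the zero key, as the on key.
- tongs: Loose steel spring tongs, about 75 g, 215 mm long, lying flat: two arms side by side, standing on edge, 22 mm high, joined by a spring bow at the rear (100 mm behind the origin), jaws ahead. Origin: on the centre line, midway along the two ribbed rubber grips, on the underside; +x runs along the tongs to the jaws, z is up. Let go, they spring open.
- tongs_grip (a point): Middle between the two rubber grips, 11 mm above the tongs' origin. The grips are 80 mm long (40 mm either way), 22 mm high; across their outsides 59 mm at rest (52 mm at the rear end, 66 mm at the front). Squeezed here both jaws close alike: 5 N at first; at 50 mm across they still clear a 28 mm cylinder by 8 mm a side; at 41 mm (8 N) they meet it, the grips then parallel. Stop at 32 mm.
- tongs_jaws (a point): Middle between the jaws, 85 mm ahead of the tongs' origin, at half height (11 mm above the table as the tongs lie). Each jaw is a shallow upright rubber V, 18 mm high, 30 mm long along the tongs, hollow side inwards; at rest about 54 mm apart at the edges, 64 mm at the bottoms of the Vs, 74 mm over the outsides; the jaws end 16 mm past this point.
- mat: Fixed thin black rubber mat, 100 mm (its x) by 180 mm (its y), 3 mm thick, on which the three weights stand in a row along its y, 58 mm apart, in any order. Origin: centre of the underside.
- weight_200: The calibration weight: the largest of the three steel weights, 200 g, upright cylinder 28 mm across and 34 mm high with a neck and a 19 mm knob on top, 45 mm high in all. Origin: centre of the underside.
- weight_100: Middle steel weight, 22 mm across, 37 mm high with its knob. Leave it.
- weight_50: Smallest steel weight, 18 mm across, 30 mm high with its knob. Leave it.
- amber_bottle: Bystander: amber glass bottle, 44 mm across, 85 mm high.
- pill_jar: Bystander: white pill jar, 60 mm across, 80 mm high.
- carton_a: Bystander: flat medicine carton, 50 x 95 mm, 35 mm high.
- carton_b: Bystander: medicine carton, 45 x 70 mm, 60 mm high.
- gel_bottle: Bystander: hand gel bottle, 64 mm across, 160 mm high.
- weight_block: Bystander: wooden weight block, 70 x 170 mm, 30 mm high, its places empty.
- spatula: Bystander: white counting spatula, 170 mm long, lying flat.
Things that resemble listed ones, but are neither listed nor needed, are in the scene too. Several things have the shape of the mat; the one meant has the colours described above.

How it is judged (in metres and radians):
On the way, in this order (a step that is already met when the one before it is completed fails the run):
1. the on key is pressed down alone (value of joint key_on above 0.0035 m and value of joint each of key_zero, key_cal below 0.0015 m), for 0.1 s.
2. then the zero key is pressed down, the on key let up (value of joint key_zero above 0.0035 m and value of joint each of key_on, key_cal below 0.0015 m), for 0.1 s.
3. then the calibrate key is pressed down, the others let up (value of joint key_cal above 0.0035 m and value of joint each of key_on, key_zero below 0.0015 m), for 0.1 s.
4. then the tongs, held in the fingers, have the largest weight lifted off the mat (contact force between tongs and weight_200 above 0.5 N and contact force between the fingers and tongs above 1 N and z of weight_200 in the frame of mat above 0.018 m and contact force between weight_200 and mat below 0.05 N), for 0.2 s.
At the end, for the whole second after the job is handed in: The largest weight hangs still in the closed tongs, which the fingers hold: its underside 8 to 100 mm above the pan, its axis within 40 mm of the pan's centre and within 0.3 rad of upright, slower than 20 mm/s, touched by the tongs only; all keys are up (contact force between tongs and weight_200 above 0.5 N and contact force between the fingers and tongs above 1 N and z of weight_200 in the frame of scale_pan between 0.008 and 0.1 m and horizontal distance between weight_200 and scale_pan below 0.04 m and angle between weight_200's own z axis and vertical below 0.3 rad and linear speed of weight_200 below 0.02 m/s and contact force between weight_200 and scale below 0.05 N and contact force between weight_200 and the arm below 0.05 N and contact force between weight_200 and the fingers below 0.05 N and value of joint each of key_on, key_zero, key_cal, key_units below 0.0015 m); the arm keeps its last pose, push and grip.
It fails at once if the robot itself touches the largest weight (contact force between weight_200 and the fingers above 0.2 N or contact force between weight_200 and the arm above 0.2 N).
It fails at once if the largest weight touches the balance (contact force between weight_200 and scale above 0.2 N).
It fails at once if the units key is pressed (value of joint key_units above 0.003 m).
It fails at once if the largest weight is tipped over (more than 0.6 rad) (angle between weight_200's own z axis and vertical above 0.6 rad).
It fails at once if another thing on the table is moved by more than 25 mm or tipped over (distance of any of weight_100, weight_50, amber_bottle, pill_jar, carton_a, carton_b, gel_bottle, weight_block, spatula from where it was at the start of the episode above 0.025 m or angle between any of weight_100, weight_50, amber_bottle, pill_jar, carton_a, carton_b, gel_bottle, weight_block's own z axis and vertical above 0.6 rad).
It also fails if it takes over 67 s, if anything falls off the work surface, if the arm or the gripper's body presses on something with over 40 N, if the wrist force passes 120 N, or if a joint passes its speed limit or range.

ROBOT

A 6-joint arm with a two-finger parallel gripper is mounted at the origin on the work surface. World frame = base frame: x ahead of the robot, y to its left, z up, the work surface at z = 0. Lengths are in mm, angles in rad, forces in N, time in s.
With the tool pointing down it reaches from about 350 to 875 mm from the base axis. Payload 4.2 kg.
Tool frame: the origin (TCP) lies on the mounting face of the last link; the fingertips stand 182 mm ahead of it and the grasp point (between the pads) lies 164 mm ahead of it; z points along the fingers, y is the line along which they close (so a half turn about z gives the same grasp; the last joint's range is limited). The gripper opens to 87 mm and grips with 3 to 60 N. Pads are 19 mm wide; open, the fingers measure 117 mm over their backs; the gripper's body (75 mm by 190 mm) begins 51 mm behind the grasp point.
Start: joints at [-0.969, 0.385, 0.008, 0, -1.194, -0.259], TCP at [210.093, -588.609, 404.75] pointing down, gripper open.
Joint ranges: [-3.14, 3.14], [-1.21, 2.06], [-1.07, 1.41], [-3.16, 2.05], [-2.99, -0.16], [-3.1, 3.1]. Speed limits (rad/s): [2.79, 2.79, 3.14, 3.14, 3.14, 3.14].

INTERFACE

Orientations are given as a 3x3 rotation matrix whose columns are the frame's x, y, z axes.
In Python, from cell import status, viewer, close_job gives the robot as it stands.
- The arm moves only by the tool servo_tool, never from a script. Its arguments are lists of equal length, an entry for each row: "delta_pos": the shift along the tool's x, y, z in m, a list of three; "spin": the turn about the tool's z in degrees; "jaw": the opening in per cent of the stroke, from 0 (shut) to 100 (fully open). A call has 1 to 20 rows; each row shifts and turns the commanded pose from where the row before left it, along the tool's axes as they then stand; what a row does not reach is not made up. A row lasts 1/10 s, in which the tool goes at most 50 mm and 8.59 degrees, less where a joint would pass 70% of its speed; a pose out of reach is approached as far as the arm can. A call with a gripper value outside its range is refused whole. The fingers move at their own pace and stop on an object; "force" is the grip in N (left out, the last holds). Time passes only in rows, so rows that do not move let the fingers close. It gives the time, the measured TCP pose, the force, the opening and the grip force at its end, in the units of the state.
- status.observe(): the state, without advancing time (a new reading comes with each control period).
- viewer.get_image(name): name is "scene" or "top"; returns a dict with "pixels" (400x640x3 uint8, red, green, blue), "fx", "fy", "cx", "cy" (pixels), "dist_coeffs" ([k1, k2, p1, p2, k3] as OpenCV has them; the pictures are not rectified), "origin" and "orientation" of the camera in the world. Camera axes: x right, y down, z forward; pixel columns grow to the right and rows downward; lengths in mm; the calibration is good to about 2 mm. A picture is of the moment at which its call begins. There is no depth.
- close_job(): hands the job in; it is judged then, once.
Trained networks look in the newest picture that a camera, given by its name, has taken for a name from the list of things; names that differ only in an ending like _2 or _b are one class to them, and where a whole thing is asked for, a point or a joint stands for the part that bears it (a point fixed in the world has none). Each returns a list of dicts, best first, with "confidence" (0 to 1); they miss things now and then, are a little off and sometimes report something else, mostly with a low value. They report only what shows in the picture. A call takes as long as a camera call. They do not tell look-alikes from the thing itself.
- viewer.regions_of(camera, target): "mask" (400x640 bool, what is visible of it) and "rect" ([centre column, centre row, width, height] in pixels, round what is visible of it).
- viewer.mark_of(camera, target): "pixel" ([column, row] in pixels: a listed point, or the origin of a listed thing).
The state is a dict: "time_s": time; "joint_positions": joint angles; "qd": joint speeds; "joint_efforts": joint torques, N m; "position": TCP position; "tcp_rot": TCP orientation; "wrist_force": force on the tool from outside, world axes, zero at the start; "ft_torque": the same for the moment, N m; "gripper_width": opening from 0.0 (shut) to 1.0 (fully open); "grip_force": force on a finger pad.
Only numpy, scipy, OpenCV 4.12 (cv2) and the standard library are available. Lean on these libraries where they do the work, as an engineer would, in place of code of your own. Each camera call takes 0.05 s, during which the arm holds its last target. There are 200 camera calls.

## Working session

There is one attempt and no reset: what is moved stays moved. The work goes in short steps, Python scripts to look and compute and a tool call to move; the robot and the scene stay as the last step left them, time stands still between calls to the robot, and variables do not carry over. Pictures are saved under pics/ and viewed, at most 10 in all, crops included, and the job is handed in when it is done.

Besides the shell and the picture viewer there is one more tool, called after "Request:" in YAML: its name, and indented under it one key for each argument. servo_tool: Moves the arm, as the interface text tells. Its arguments: {"type":"object","properties":{"delta_pos":{"type":"array","items":{"type":"array","items":{"type":"number"}}},"spin":{"type":"array","items":{"type":"number"}},"jaw":{"type":"array","items":{"type":"number"}},"force":{"type":"number"}},"required":["delta_pos","spin","jaw"]}

```bash
mkdir -p pics; cat > h.py <<'E'
import numpy as np, cv2
from cell import status, viewer, close_job
def cam(n):
    im=viewer.get_image(n); return im
def world(im,px,z):
    K=np.array([[im['fx'],0,im['cx']],[0,im['fy'],im['cy']],[0,0,1]],float)
    p=cv2.undistortPoints(np.array([[px]],float),K,np.array(im['dist_coeffs'],float))[0,0]
    d=np.array(im['orientation'])@np.array([p[0],p[1],1]); o=np.array(im['origin'])
    return (o+d*(z-o[2])/d[2]).round(1)
def save(im,name): cv2.imwrite('pics/'+name,cv2.cvtColor(im['pixels'],cv2.COLOR_RGB2BGR))
E
python3 - <<'E'
from h import *
Z=dict(scale=0,scale_pan=72,key_on_top=49,key_units_top=49,key_cal_top=49,key_zero_top=49,tongs=0,tongs_grip=11,tongs_jaws=11,mat=0,weight_200=3,weight_100=3,weight_50=3)
for c in ('top','scene'):
    im=cam(c); save(im,c+'1.png'); print(c,im['origin'],im['fx'])
    for t,z in Z.items():
        print(t,[(np.round(m['pixel']).tolist(),round(m['confidence'],2),world(im,m['pixel'],z)[:2].tolist()) for m in viewer.mark_of(c,t)[:3]])
s=status.observe();print(s['tcp_rot'],s['time_s'])
E
```

```text
top [ 368.87163931    2.40042682 1281.92543903] 395.5813364098677
scale [([309.0, 175.0], 0.92, [572.3, 23.0]), ([229.0, 179.0], 0.49, [562.8, 285.7])]
scale_pan [([313.0, 159.0], 0.7, [612.1, 9.7])]
key_on_top [([296.0, 202.0], 0.49, [481.0, 65.0]), ([308.0, 203.0], 0.37, [477.6, 26.9])]
key_units_top [([308.0, 203.0], 0.53, [475.8, 28.8]), ([267.0, 118.0], 0.33, [750.9, 154.8])]
key_cal_top [([320.0, 204.0], 0.37, [471.1, -9.3])]
key_zero_top [([336.0, 199.0], 0.43, [487.3, -61.9])]
tongs [([228.0, 180.0], 0.65, [560.2, 290.3]), ([335.0, 198.0], 0.27, [494.3, -60.6]), ([149.0, 204.0], 0.17, [486.6, 549.4])]
tongs_grip [([227.0, 183.0], 0.8, [548.2, 290.1]), ([411.0, 188.0], 0.53, [524.1, -308.5])]
tongs_jaws [([225.0, 153.0], 0.69, [647.5, 298.4]), ([338.0, 200.0], 0.27, [486.6, -69.6])]
mat [([412.0, 187.0], 0.73, [527.1, -312.9]), ([426.0, 191.0], 0.52, [515.2, -358.5])]
weight_200 [([407.0, 189.0], 0.63, [522.0, -296.5]), ([308.0, 202.0], 0.52, [483.3, 26.8]), ([427.0, 194.0], 0.5, [504.6, -360.5])]
weight_100 [([407.0, 189.0], 0.63, [522.0, -296.5]), ([308.0, 202.0], 0.52, [483
[... 862 characters left out ...]
tongs_jaws [([422.0, 180.0], 0.84, [636.4, 295.0])]
mat [([182.0, 224.0], 0.88, [166.1, -320.6]), ([265.0, 292.0], 0.71, [522.3, -311.2])]
weight_200 [([248.0, 301.0], 0.56, [506.8, -361.2]), ([291.0, 281.0], 0.47, [555.6, -242.8]), ([265.0, 290.0], 0.38, [520.4, -308.5])]
weight_100 [([248.0, 301.0], 0.56, [506.8, -361.2]), ([291.0, 281.0], 0.47, [555.6, -242.8]), ([265.0, 290.0], 0.38, [520.4, -308.5])]
weight_50 [([248.0, 301.0], 0.56, [506.8, -361.2]), ([291.0, 281.0], 0.47, [555.6, -242.8]), ([265.0, 290.0], 0.38, [520.4, -308.5])]
[[-9.41807280e-01 -3.36153309e-01 -8.31840544e-06]
 [-3.36153308e-01  9.41807280e-01 -1.47212768e-05]
 [ 1.27829407e-05 -1.10683462e-05 -1.00000000e+00]] 1.4
```

View pics/top1.png

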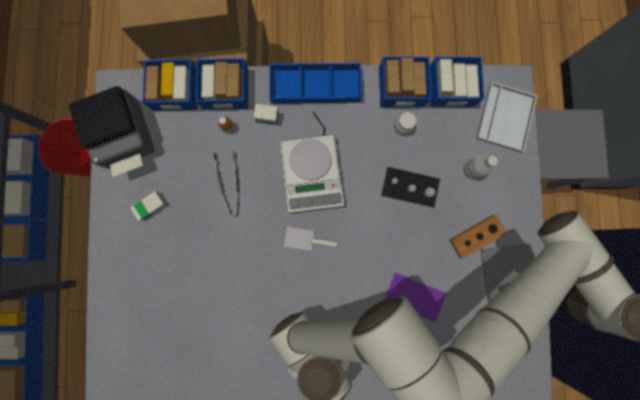

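View pics/scene1.png

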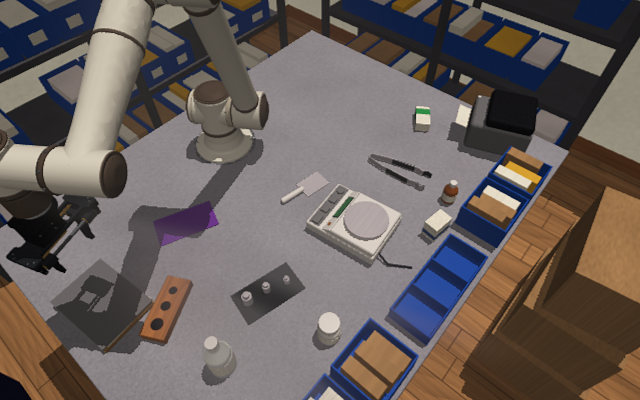

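The candidates for weight_200 are the three weights on the black mat. In the top view they are at (395,181), (412,187) and (428,192), and the rightmost looks largest. The orange block and the purple mat are decoys. I'll check the choice in close crops.

```bash
python3 - <<'E'
import cv2,numpy as np
t=cv2.imread('pics/top1.png');s=cv2.imread('pics/scene1.png')
def c(i,x,y,w,h,k=6):
    r=cv2.resize(i[y:y+h,x:x+w],None,fx=k,fy=k,interpolation=cv2.INTER_CUBIC); return cv2.convertScaleAbs(r,alpha=1.3)
# each tile 400x300 : px 66x50
W=lambda i,x,y:cv2.resize(c(i,x,y,80,60,5),(400,300))
cv2.imwrite('pics/m1.png',np.vstack([np.hstack([W(t,272,160),W(t,375,155)]),np.hstack([W(s,300,180),W(s,225,255)])]))
cv2.imwrite('pics/m2.png',np.hstack([c(t,200,145,50,75,8),c(s,360,145,80,50,5)[:,:] if 0 else cv2.resize(s[145:195,360:440],(400,250))[:250].repeat(1,0) if 0 else np.vstack([cv2.resize(s[145:195,360:440],(400,250)),np.zeros((350,400,3),np.uint8)])]))
E
```

```text
(no output)
```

View pics/m1.png

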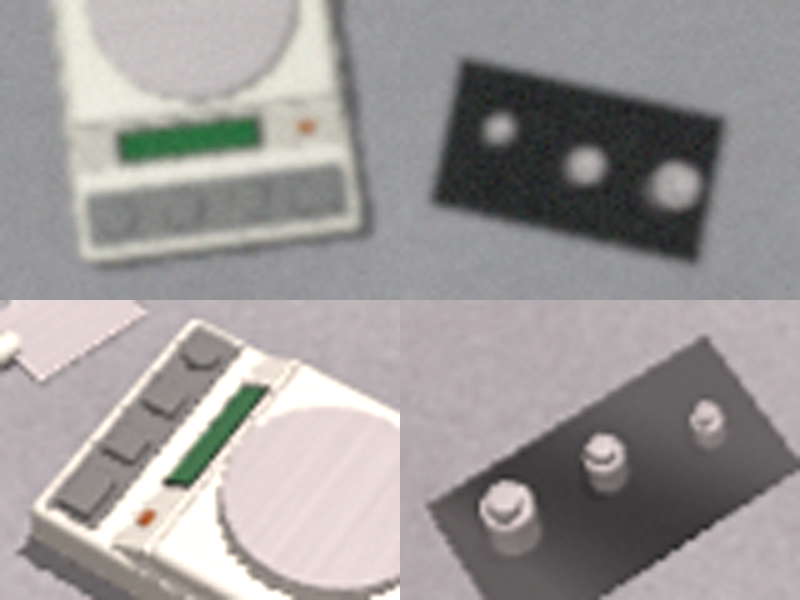

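View pics/m2.png

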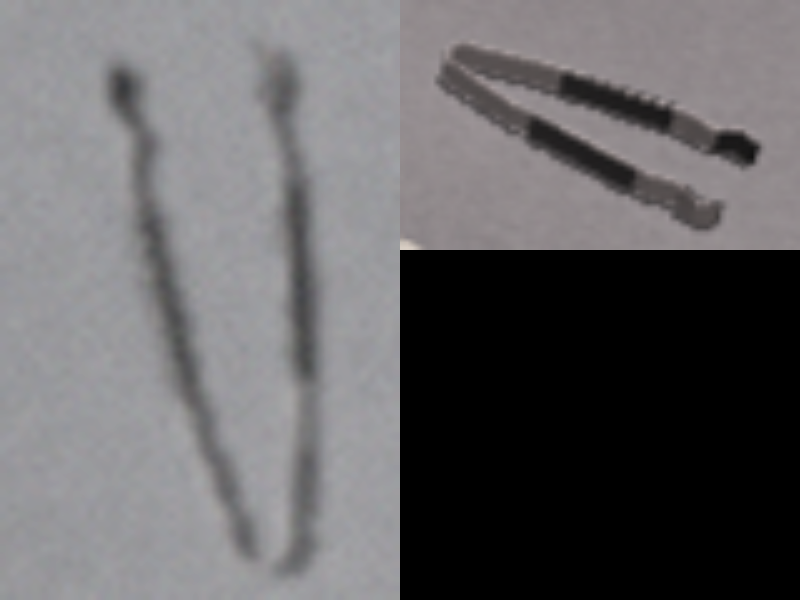

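The upper crops show the balance keys in the top view, on at (296,203) and zero at (336,198.6). weight_200 is the rightmost on the mat at (430,192), which is leftmost in the scene view at (247,297). The second crop shows the tongs: grips at (221,182.5) and (237.7,180), jaws at (215.4,156) and (235,156).

```bash
cat >> h.py <<'E'
def tri(a,pa,b,pb):
    A=[];B=[]
    for im,px in((a,pa),(b,pb)):
        o=np.array(im['origin']);d=world(im,px,0)-o;d/=np.linalg.norm(d);P=np.eye(3)-np.outer(d,d);A.append(P);B.append(P@o)
    return np.linalg.solve(sum(A),sum(B)).round(1)
E
python3 - <<'E'
from h import *
t=cam('top');s=cam('scene')
for n,px,z in [('on',(296,203),49),('zero',(336,198.6),49),('gripL',(220.9,182.5),11),('gripR',(237.7,180),11),('jawL',(215.4,156),11),('jawR',(235,156.2),11),('tail',(233.8,215.6),11),('w',(430,192),42),('m1',(375+460/5-80,155+60/5),3),('m2',(375+320/5,155+120/5),3),('m3',(375+296/5,155+262/5),3),('m4',(375+32/5,155+203/5),3)]:
    print('top',n,world(t,px,z))
for n,px,z in [('on',(341.4,189.6),49),('zero',(317,219),49),('w',(246,296),48),('gripfar',(360+220/5,145+100/5),18),('gripnear',(360+180/5,145+153/5),18),('jawfar',(360+335/5,145+145/5),11),('jawnear',(360+300/5,145+210/5),11)]:
    print('sc',n,world(s,px,z))
for c,im in(('top',t),('scene',s)):
  for n in('scale','tongs'):
    for m in viewer.regions_of(c,n)[:2]:
        r=cv2.minAreaRect(np.argwhere(m['mask'])[:,::-1].astype(np.float32)); print(c,n,m['confidence'],r)
        if c=='top': print([world(im,p,40 if n=='scale' else 11)[:2].tolist() for p in cv2.boxPoints(r)])
E
```

```text
top on [477.  65.  49.]
top zero [488.9 -60.4  49. ]
top gripL [550.8 309.9  11. ]
top gripR [558.1 255.3  11. ]
top jawL [638.4 328.8  11. ]
top jawR [636.7 264.5  11. ]
top tail [442.7 267.5  11. ]
top w [ 506. -360.   42.]
top m1 [ 595.  -232.5    3. ]
top m2 [ 552.9 -403.2    3. ]
top m3 [ 459.6 -383.1    3. ]
top m4 [ 500.9 -211.     3. ]
sc on [479.1  70.4  49. ]
sc zero [494.4 -62.4  49. ]
sc w [ 513.6 -365.3   48. ]
sc gripfar [556.8 307.6  18. ]
sc gripnear [563.1 251.8  18. ]
sc jawfar [634.3 329.3  11. ]
sc jawnear [646.8 267.4  11. ]
top scale 0.77 ((309.9410400390625, 162.80787658691406), (97.40465545654297, 57.160804748535156), 82.40535736083984)
[[752.6, 129.8], [775.1, -53.2], [461.8, -87.7], [440.7, 90.8]]
top tongs 0.8 ((226.72772216796875, 182.77723693847656), (60.0007438659668, 22.1893310546875), 84.2894058227539)
[[645.1, 337.7], [651.2, 265.3], [455.5, 245.1], [449.4, 316.4]]
top tongs 0.48 ((334.5, 198.0), (6.0, 9.0), 90.0)
[[504.5, -43.2], [504.1, -72.3], [484.6, -71.9], [485.1, -42.8]]
scene scale 0.76 ((365.6000061035156, 228.3000030517578), (114.03945922851562, 59.03219223022461), 26.56505012512207)
scene tongs 0.68 ((398.7762451171875, 167.60057067871094), (65.46629333496094, 21.502750396728516), 25.20112419128418)
```

Request:
servo_tool:
  delta_pos:
    - [0,0,0]
    - [0,0,0]
    - [-0.0186,0.0346,0.0079]
    - [-0.0186,0.0346,0.0079]
    - [-0.0186,0.0346,0.0079]
    - [-0.0186,0.0346,0.0079]
    - [-0.0186,0.0346,0.0079]
    - [-0.0186,0.0346,0.0079]
    - [-0.0186,0.0346,0.0079]
    - [-0.0186,0.0346,0.0079]
    - [-0.0186,0.0346,0.0079]
    - [-0.0186,0.0346,0.0079]
    - [-0.0186,0.0346,0.0079]
    - [-0.0186,0.0346,0.0079]
    - [-0.0186,0.0346,0.0079]
    - [-0.0186,0.0346,0.0079]
    - [-0.0186,0.0346,0.0079]
    - [-0.0186,0.0346,0.0079]
    - [-0.0186,0.0346,0.0079]
    - [-0.0186,0.0346,0.0079]
  spin: [6.8,6.8,0,0,0,0,0,0,0,0,0,0,0,0,0,0,0,0,0,0]
  jaw: [0,0,0,0,0,0,0,0,0,0,0,0,0,0,0,0,0,0,0,0]
  force: 15

```text
time_s: 3.7
position: [478.0, 67.7, 262.5]
tcp_rot: [[-0.994, -0.106, 0.001], [-0.106, 0.994, 0.0], [-0.001, 0.0, -1.0]]
wrist_force: [-0.0, -0.7, 0.3]
gripper_width: 0.004
grip_force: 0.0
```

Request:
servo_tool:
  delta_pos:
    - [0,0,0.015]
    - [0,0,0.015]
    - [0,0,0.002]
    - [0,0,0.002]
    - [0,0,0.002]
    - [0,0,0]
  spin: [0,0,0,0,0,0]
  jaw: [0,0,0,0,0,0]

```text
time_s: 4.3
position: [477.5, 65.9, 227.3]
tcp_rot: [[-0.994, -0.105, 0.001], [-0.105, 0.994, 0.001], [-0.001, 0.0, -1.0]]
wrist_force: [-2.4, 1.3, 3.9]
gripper_width: -0.001
grip_force: 1.9
```

```bash
python3 - <<'E'
from h import *
s=cam('scene');cv2.imwrite('pics/p1.png',cv2.cvtColor(cv2.resize(s['pixels'][140:250,280:410],None,fx=5,fy=5,interpolation=2),4))
E
```

```text
(no output)
```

View pics/p1.png

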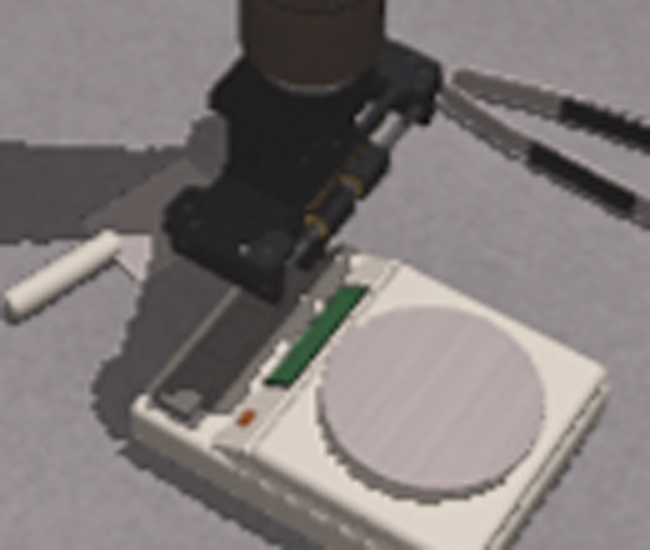

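The picture shows the fingertips over the on key, (339,197) in full-frame pixels, and the force confirms contact on the key. I'll press it fully, lift, and move to the zero key.

Request:
servo_tool:
  delta_pos:
    - [0,0,0.002]
    - [0,0,0]
    - [0,0,0]
    - [0,0,-0.02]
    - [0,0,-0.015]
    - [0,0,0]
    - [0,-0.0315,0]
    - [0,-0.0315,0]
    - [0,-0.0315,0]
    - [0,-0.0315,0]
    - [0,0,0]
    - [0,0,0]
  spin: [0,0,0,0,0,0,0,0,0,0,0,0]
  jaw: [0,0,0,0,0,0,0,0,0,0,0,0]

```text
time_s: 5.55
position: [490.5, -60.1, 258.8]
tcp_rot: [[-0.995, -0.103, -0.001], [-0.103, 0.995, -0.0], [0.001, 0.0, -1.0]]
wrist_force: [-0.0, 0.2, 0.7]
gripper_width: 0.004
grip_force: 0.0
```

Request:
servo_tool:
  delta_pos:
    - [0,0,0.015]
    - [0,0,0.015]
    - [0,0,0.002]
    - [0,0,0.002]
    - [0,0,0.002]
    - [0,0,0.001]
    - [0,0,0]
    - [0,0,0]
    - [0,0,0]
  spin: [0,0,0,0,0,0,0,0,0]
  jaw: [0,0,0,0,0,0,0,0,0]

```text
time_s: 6.45
position: [490.7, -58.3, 226.5]
tcp_rot: [[-0.994, -0.109, 0.001], [-0.109, 0.994, -0.001], [-0.001, -0.001, -1.0]]
wrist_force: [-9.1, 2.5, 30.1]
gripper_width: 0.002
grip_force: 14.8
```

Request:
servo_tool:
  delta_pos:
    - [0,0,-0.02]
    - [0,0,-0.015]
    - [0,0,0]
    - [0,0.021,0]
    - [0,0.021,0]
    - [0,0,0]
    - [0,0,0]
  spin: [0,0,0,0,0,0,0]
  jaw: [0,0,0,0,0,0,0]

```text
time_s: 7.15
position: [486.1, -17.1, 256.8]
tcp_rot: [[-0.994, -0.107, -0.002], [-0.107, 0.994, -0.0], [0.002, -0.0, -1.0]]
wrist_force: [0.0, -0.3, 0.6]
gripper_width: 0.006
grip_force: 0.0
```

Request:
servo_tool:
  delta_pos:
    - [0,0,0.015]
    - [0,0,0.015]
    - [0,0,0.002]
    - [0,0,0.002]
    - [0,0,0.001]
    - [0,0,0]
    - [0,0,0]
  spin: [0,0,0,0,0,0,0]
  jaw: [0,0,0,0,0,0,0]

```text
time_s: 7.85
position: [486.6, -17.7, 226.5]
tcp_rot: [[-0.994, -0.107, 0.001], [-0.107, 0.994, -0.001], [-0.001, -0.001, -1.0]]
wrist_force: [-9.9, 4.6, 33.1]
gripper_width: 0.004
grip_force: 16.4
```

Request:
servo_tool:
  delta_pos:
    - [0,0,-0.02]
    - [0,0,-0.03]
    - [0,0,-0.01]
    - [0,0,0]
    - [-0.0148,0.0355,0]
    - [-0.0148,0.0355,0]
    - [-0.0148,0.0355,0]
    - [-0.0148,0.0355,0]
    - [-0.0148,0.0355,0]
    - [-0.0148,0.0355,0]
    - [-0.0148,0.0355,0]
    - [-0.0148,0.0355,0]
    - [0,0,0]
    - [0,0,0]
    - [0,0,0]
  spin: [0,0,0,-3.4,0,0,0,0,0,0,0,0,0,0,0]
  jaw: [0,0,0,100,100,100,100,100,100,100,100,100,100,100,100]

```text
time_s: 9.35
position: [556.3, 280.9, 281.6]
tcp_rot: [[-0.987, -0.163, -0.002], [-0.163, 0.987, -0.001], [0.002, -0.001, -1.0]]
wrist_force: [0.2, 0.2, 0.5]
gripper_width: 0.97
grip_force: 0.0
```

```bash
python3 - <<'E'
from h import *
s=cam('scene');t=cam('top')
c=lambda i,x,y:cv2.resize(i['pixels'][y:y+100,x:x+80],None,fx=5,fy=5,interpolation=2)
cv2.imwrite('pics/p2.png',cv2.cvtColor(np.hstack([c(s,360,105),c(t,185,130)]),4))
E
```

```text
(no output)
```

View pics/p2.png

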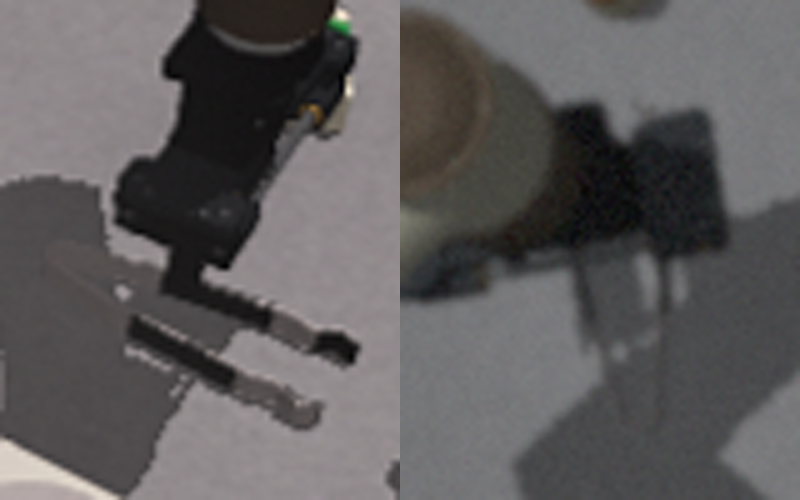

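The left crop shows the near finger straddling the tongs at (397,162) in full-frame pixels, with both grips below the gripper. I'll descend in two stages and watch the force.

Request:
servo_tool:
  delta_pos:
    - [0,0.0015,0.02]
    - [0,0,0.02]
    - [0,0,0.02]
    - [0,0,0.01]
    - [0,0,0.005]
    - [0,0,0]
  spin: [0,0,0,0,0,0]
  jaw: [100,100,100,100,100,100]

```text
time_s: 10.05
position: [556.4, 283.1, 207.4]
tcp_rot: [[-0.987, -0.164, -0.0], [-0.164, 0.987, -0.0], [0.0, -0.0, -1.0]]
wrist_force: [0.4, -0.8, -0.2]
gripper_width: 1.001
grip_force: 0.0
```

Request:
servo_tool:
  delta_pos:
    - [0,0,0.008]
    - [0,0,0.008]
    - [0,0,0.005]
    - [0,0,0]
    - [0,0,0]
  spin: [0,0,0,0,0]
  jaw: [100,100,100,100,100]

```text
time_s: 10.55
position: [556.3, 283.6, 186.5]
tcp_rot: [[-0.986, -0.164, -0.0], [-0.164, 0.986, -0.0], [0.0, -0.0, -1.0]]
wrist_force: [0.6, 0.6, -0.2]
gripper_width: 0.998
grip_force: 0.0
```

```bash
python3 - <<'E'
from h import *
s=cam('scene')
c=lambda i,x,y:cv2.resize(i['pixels'][y:y+75,x:x+100],None,fx=6,fy=6,interpolation=2)
cv2.imwrite('pics/p3.png',cv2.cvtColor(c(s,350,125),4))
print(status.observe()['wrist_force'])
E
```

```text
[-0.30075633  0.07260635  0.23644091]
```

View pics/p3.png

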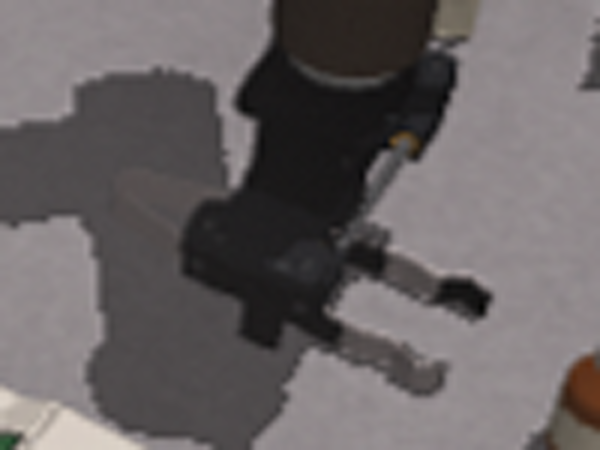

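The near finger, (393,180) in full-frame pixels, is outside the near grip, and the grips and jaws come out ahead of the gripper. I'll close gently to about 50 mm.

Request:
servo_tool:
  delta_pos:
    - [0,0,0]
    - [0,0,0]
    - [0,0,0]
    - [0,0,0]
    - [0,0,0]
    - [0,0,0]
    - [0,0,0]
    - [0,0,0]
  spin: [0,0,0,0,0,0,0,0]
  jaw: [80,70,65,62,60,58,58,58]
  force: 20

```text
time_s: 11.4
position: [556.4, 283.5, 186.7]
tcp_rot: [[-0.986, -0.164, 0.0], [-0.164, 0.986, 0.0], [-0.0, 0.0, -1.0]]
wrist_force: [0.1, 0.3, 1.0]
gripper_width: 0.588
grip_force: 6.4
```

Request:
servo_tool:
  delta_pos:
    - [0,0,-0.01]
    - [0,0,-0.02]
    - [0,0,-0.03]
    - [0,0,-0.03]
    - [0,0,-0.03]
    - [0,0,-0.03]
    - [0,0,0]
    - [0,0,0]
  spin: [0,0,0,0,0,0,0,0]
  jaw: [58,58,58,58,58,58,58,58]

```text
time_s: 12.2
position: [556.0, 283.3, 337.5]
tcp_rot: [[-0.987, -0.164, 0.001], [-0.164, 0.987, 0.001], [-0.001, 0.001, -1.0]]
wrist_force: [0.5, -0.1, -1.3]
gripper_width: 0.581
grip_force: 6.1
```

Request:
servo_tool:
  delta_pos:
    - [0,0,0]
    - [0,0,0]
    - [0,0,0]
    - [0,0,0]
    - [0,0,0]
  spin: [3.5,6,6,6,0]
  jaw: [58,58,58,58,58]

```text
time_s: 12.7
position: [555.9, 283.2, 334.9]
tcp_rot: [[-0.978, 0.209, -0.003], [0.209, 0.978, -0.002], [0.002, -0.003, -1.0]]
wrist_force: [-0.5, -0.4, -1.1]
gripper_width: 0.583
grip_force: 6.1
```

Request:
servo_tool:
  delta_pos:
    - [0,-0.02,0]
    - [0,-0.03,0]
    - [0,-0.04,0]
    - [0,-0.04,0]
    - [0,-0.04,0]
    - [0,-0.04,0]
    - [0,-0.04,0]
    - [0,-0.04,0]
    - [0,-0.04,0]
    - [0,-0.04,0]
    - [0,-0.04,0]
    - [0,-0.04,0]
    - [0,-0.04,0]
    - [0,-0.04,0]
    - [0,-0.04,0]
    - [0,-0.04,0]
    - [0,-0.02,0]
    - [0,-0.01,0]
    - [0,0,0]
    - [0,0,0]
  spin: [0,0,0,0,0,0,0,0,0,0,0,0,0,0,0,0,0,0,0,0]
  jaw: [58,58,58,58,58,58,58,58,58,58,58,58,58,58,58,58,58,58,58,58]

```text
time_s: 14.7
position: [422.6, -341.7, 336.1]
tcp_rot: [[-0.978, 0.208, -0.001], [0.208, 0.978, 0.001], [0.001, 0.001, -1.0]]
wrist_force: [0.4, 0.7, -0.4]
gripper_width: 0.581
grip_force: 6.1
```

```bash
python3 - <<'E'
from h import *
s=cam('scene');t=cam('top')
c=lambda i,x,y:cv2.convertScaleAbs(cv2.resize(i['pixels'][y:y+75,x:x+50],None,fx=8,fy=8,interpolation=2),alpha=1.5)
cv2.imwrite('pics/p4.png',cv2.cvtColor(np.hstack([c(s,225,250),c(t,395,150)]),4))
for n in ('tongs_jaws','tongs_grip'):
  a=viewer.mark_of('top',n);b=viewer.mark_of('scene',n)
  for x in a[:2]:
    for y in b[:2]: print(n,x['pixel'],x['confidence'],y['pixel'],y['confidence'],tri(t,x['pixel'],s,y['pixel']))
E
```

```text
tongs_jaws [338.4, 197.0] 0.46 [235.5, 273.6] 0.55 [ 446.5 -193.3  -62.7]
tongs_jaws [338.4, 197.0] 0.46 [331.0, 333.1] 0.36 [ 573.9 -100.3 -657.8]
tongs_grip [439.2, 220.4] 0.64 [219.9, 248.9] 0.52 [ 414.  -347.3  153.7]
```

View pics/p4.png

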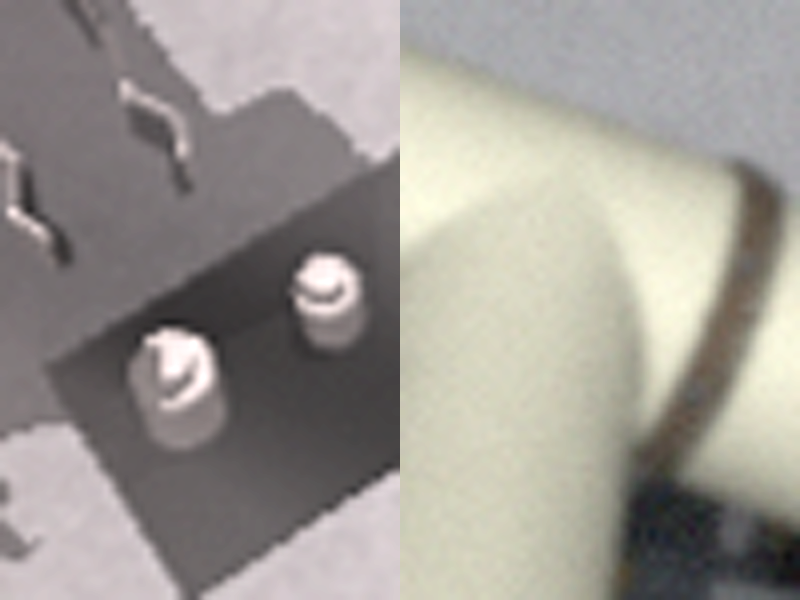

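In the scene crop the jaws are at about (245,266) and (229,276), so their middle is about (237,272). weight_200 is below at (246,293). Both jaws are held evenly.

```bash
python3 - <<'E'
from h import *
s=cam('scene')
for px,z in [((236.9,271),169),((235.5,273.6),160),((246,266.2),169),((229.3,275),169),((246.4,292.8),48),((247.2,296.5),37),((248,301.5),3)]:
    print(px,z,world(s,px,z))
ph=np.radians(-12);p=np.array(status.observe()['position'][:2]);print(p,p+85*np.array([np.cos(ph),np.sin(ph)]))
E
```

```text
(236.9, 271) 169 [ 504.2 -362.5  169. ]
(235.5, 273.6) 160 [ 502.2 -367.1  160. ]
(246, 266.2) 169 [ 511.3 -339.4  169. ]
(229.3, 275) 169 [ 498.4 -381.5  169. ]
(246.4, 292.8) 48 [ 507.8 -358.5   48. ]
(247.2, 296.5) 37 [ 512.1 -361.8   37. ]
(248, 301.5) 3 [ 509.1 -362.7    3. ]
[ 422.82035727 -341.81151393] [ 505.96290333 -359.48400765]
```

Request:
servo_tool:
  delta_pos:
    - [-0.003,0,0.015]
    - [0,0,0.02]
    - [0,0,0.02]
    - [0,0,0.02]
    - [0,0,0.013]
    - [0,0,0.007]
    - [0,0,0]
    - [0,0,0]
  spin: [0,0,0,0,0,0,0,0]
  jaw: [58,58,58,58,58,58,58,58]

```text
time_s: 15.85
position: [425.9, -343.1, 242.2]
tcp_rot: [[-0.978, 0.208, 0.001], [0.208, 0.978, -0.001], [-0.001, -0.0, -1.0]]
wrist_force: [-0.6, 0.0, -0.2]
gripper_width: 0.582
grip_force: 6.1
```

```bash
python3 - <<'E'
from h import *
s=cam('scene')
c=lambda i,x,y:cv2.convertScaleAbs(cv2.resize(i['pixels'][y:y+60,x:x+70],None,fx=10,fy=10,interpolation=2),alpha=1.5)
cv2.imwrite('pics/p5.png',cv2.cvtColor(c(s,215,260),4))
E
```

```text
(no output)
```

View pics/p5.png

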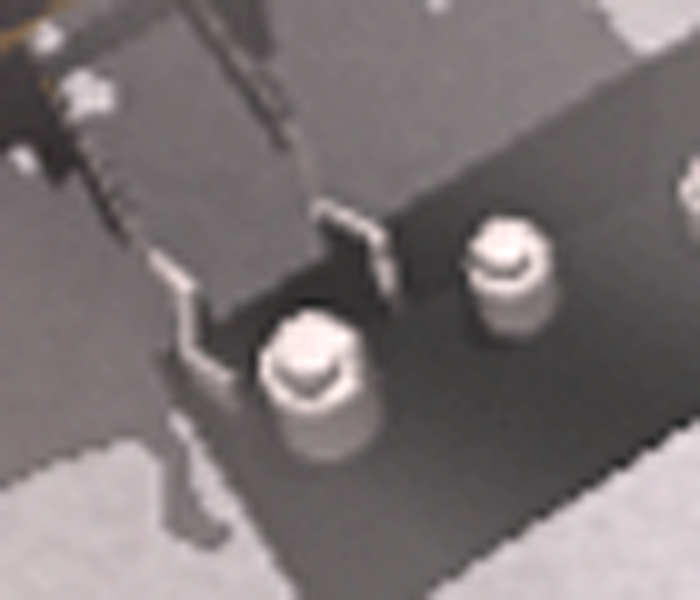

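In this crop the jaws' centre is at about (243.5,289.7) and the weight's body top at (246.2,296.8). I'll convert these to world offsets.

```bash
python3 - <<'E'
from h import *
s=cam('scene'); ph=np.radians(-12);R=np.array([[np.cos(ph),np.sin(ph)],[-np.sin(ph),np.cos(ph)]])
p=np.array(status.observe()['position'][:2])
for n,px,z in [('jawsV',(243.2,289.5),75),('jawchord',(243.8,289.8),75),('endL',(238.5,298),75),('endR',(254.5,290),75),('knob',(246.1,293.5),48),('body',(246.2,296.8),37),('base',(247.6,302),3)]:
    w=world(s,px,z)[:2];print(n,w,'rel tcp in tongs axes',R@(w-p))
E
```

```text
jawsV [ 507.1 -363.8] rel tcp in tongs axes [83.73117402 -3.33724784]
jawchord [ 508.9 -363.3] rel tcp in tongs axes [85.38788385 -2.47393299]
endL [ 515.3 -387.4] rel tcp in tongs axes [ 96.65870025 -24.71665535]
endR [ 530.2 -345.9] rel tcp in tongs axes [102.60476433  18.97435428]
knob [ 508.6 -360.3] rel tcp in tongs axes [84.4707045  0.3981363]
body [ 510.7 -364.1] rel tcp in tongs axes [87.31487889 -2.88221003]
base [ 509.3 -364.3] rel tcp in tongs axes [85.98705459 -3.36891592]
```

Jaws and weight agree within 3 mm, so I'll descend and squeeze.

Request:
servo_tool:
  delta_pos:
    - [0,0,0.01]
    - [0,0,0.01]
    - [0,0,0.01]
    - [0,0,0.01]
    - [0,0,0.006]
    - [0,0,0]
    - [0,0,0]
  spin: [0,0,0,0,0,0,0]
  jaw: [58,58,58,58,58,58,58]

```text
time_s: 16.65
position: [425.6, -343.1, 195.4]
tcp_rot: [[-0.978, 0.209, -0.0], [0.209, 0.978, -0.0], [0.0, -0.0, -1.0]]
wrist_force: [0.1, -0.4, -0.2]
gripper_width: 0.584
grip_force: 6.1
```

Request:
servo_tool:
  delta_pos:
    - [0,0,0]
    - [0,0,0]
    - [0,0,0]
    - [0,0,0]
    - [0,0,0]
    - [0,0,0]
    - [0,0,0]
    - [0,0,0]
    - [0,0,0]
    - [0,0,0]
    - [0,0,0]
    - [0,0,0]
  spin: [0,0,0,0,0,0,0,0,0,0,0,0]
  jaw: [56,54,52,50,48,46,44,42,42,42,42,42]
  force: 30

```text
time_s: 17.85
position: [425.6, -343.0, 195.6]
tcp_rot: [[-0.978, 0.209, 0.0], [0.209, 0.978, -0.0], [-0.0, -0.0, -1.0]]
wrist_force: [0.3, 0.5, 0.2]
gripper_width: 0.474
grip_force: 29.6
```

Request:
servo_tool:
  delta_pos:
    - [0,0,-0.005]
    - [0,0,-0.01]
    - [0,0,-0.01]
    - [0,0,-0.015]
    - [0,0,-0.02]
    - [0,0,-0.02]
    - [0,0,-0.02]
    - [0,0,-0.02]
    - [0,0,-0.015]
    - [0,0,0]
    - [0,0,0]
    - [0,0,0]
  spin: [0,0,0,0,0,0,0,0,0,0,0,0]
  jaw: [42,42,42,42,42,42,42,42,42,42,42,42]

```text
time_s: 19.05
position: [425.0, -342.8, 329.5]
tcp_rot: [[-0.978, 0.209, -0.002], [0.209, 0.978, 0.001], [0.002, 0.001, -1.0]]
wrist_force: [0.3, -0.0, -2.5]
gripper_width: 0.478
grip_force: 29.6
```

```bash
python3 - <<'E'
from h import *
s=cam('scene');save(s,'x.png')
for m in viewer.mark_of('scene','weight_200')[:4]+viewer.mark_of('scene','tongs_jaws')[:2]: print(m, world(s,m['pixel'],138))
c=lambda i,x,y:cv2.convertScaleAbs(cv2.resize(i['pixels'][y:y+75,x:x+90],None,fx=8,fy=8,interpolation=2),alpha=1.5)
cv2.imwrite('pics/p6.png',cv2.cvtColor(c(s,205,235),4)); print(status.observe()['wrist_force'])
E
```

```text
{'pixel': [264.1, 289.3], 'confidence': 0.6} [ 574.5 -345.2  138. ]
{'pixel': [239.3, 274.3], 'confidence': 0.42} [ 499.4 -356.9  138. ]
{'pixel': [285.5, 278.2], 'confidence': 0.36} [ 593.2 -290.4  138. ]
{'pixel': [219.7, 253.0], 'confidence': 0.27} [ 416.6 -348.6  138. ]
{'pixel': [235.9, 273.8], 'confidence': 0.72} [ 492.  -361.4  138. ]
{'pixel': [331.6, 196.2], 'confidence': 0.17} [516.1 -22.8 138. ]
[ 1.26635905  0.31339217 -3.44138098]
```

View pics/p6.png

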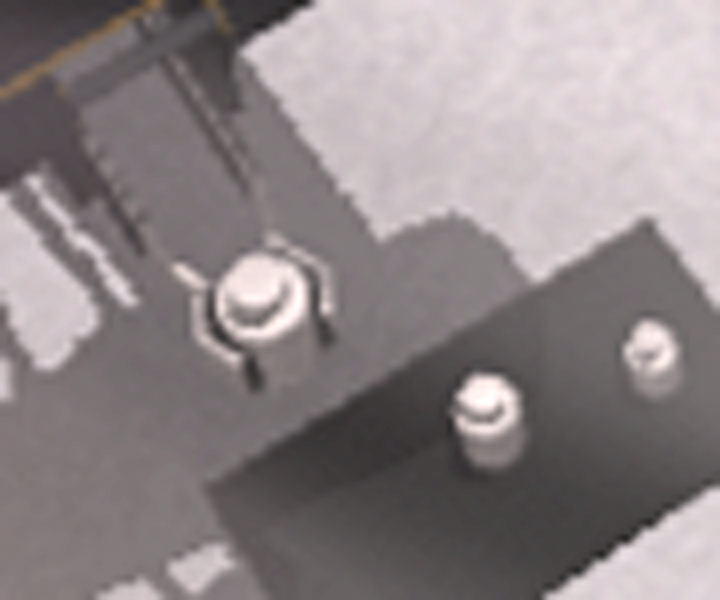

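The crop shows weight_200 upright between the jaws and lifted off the mat, with the other weights still in place. Now I'll carry it over the pan.

Request:
servo_tool:
  delta_pos:
    - [0,0.01,0]
    - [0,0.015,0]
    - [-0.0017,0.028,0]
    - [-0.0017,0.028,0]
    - [-0.0017,0.028,0]
    - [-0.0017,0.028,0]
    - [-0.0017,0.028,0]
    - [-0.0017,0.028,0]
    - [-0.0017,0.028,0]
    - [-0.0017,0.028,0]
    - [-0.0017,0.028,0]
    - [-0.0017,0.028,0]
    - [-0.0017,0.028,0]
    - [-0.0017,0.028,0]
    - [0,0.019,0]
    - [0,0.01,0]
    - [0,0,0.005]
    - [0,0,0.01]
    - [0,0,0.005]
    - [0,0,0]
  spin: [0,0,0,0,0,0,0,0,0,0,0,0,0,0,0,0,0,0,0,0]
  jaw: [42,42,42,42,42,42,42,42,42,42,42,42,42,42,42,42,42,42,42,42]

```text
time_s: 21.2
position: [526.3, 33.2, 309.1]
tcp_rot: [[-0.978, 0.21, -0.003], [0.21, 0.978, -0.001], [0.003, -0.002, -1.0]]
wrist_force: [-0.8, 0.6, -2.2]
gripper_width: 0.478
grip_force: 29.6
```

Request:
servo_tool:
  delta_pos:
    - [0,0,0]
    - [0,0,0]
    - [0,0,0]
    - [0,0,0]
    - [0,0,0]
    - [0,0,0]
    - [0,0,0]
    - [0,0,0]
  spin: [0,0,0,0,0,0,0,0]
  jaw: [42,42,42,42,42,42,42,42]

```text
time_s: 22.0
position: [527.0, 34.2, 310.6]
tcp_rot: [[-0.978, 0.209, 0.0], [0.209, 0.978, 0.0], [-0.0, 0.0, -1.0]]
wrist_force: [-0.4, 0.2, -3.1]
gripper_width: 0.476
grip_force: 29.6
```

```bash
python3 - <<'E'
from h import *
s=cam('scene')
for n in('weight_200','tongs_jaws','scale_pan'):
  for m in viewer.mark_of('scene',n)[:3]: print(n,m, world(s,m['pixel'],118 if n!='scale_pan' else 72))
st=status.observe();print(st['wrist_force'],np.abs(st['qd']).max())
E
```

```text
weight_200 {'pixel': [263.7, 288.7], 'confidence': 0.57} [ 564.  -339.4  118. ]
weight_200 {'pixel': [364.0, 208.9], 'confidence': 0.55} [604.2  13.6 118. ]
tongs_jaws {'pixel': [431.1, 231.2], 'confidence': 0.72} [786.1  71.4 118. ]
tongs_jaws {'pixel': [363.3, 203.8], 'confidence': 0.6} [591.9  26.5 118. ]
scale_pan {'pixel': [365.9, 217.1], 'confidence': 0.62} [608.2  22.6  72. ]
scale_pan {'pixel': [260.5, 290.7], 'confidence': 0.6} [ 541.9 -336.4   72. ]
[ 0.46635844 -0.26870566 -2.22863473] 0.0011495276898261496
```

The weight hangs still over the pan: weight at (604,14), pan at (608,20). I'm handing the job in.

```bash
python3 -c "
from cell import close_job
print(close_job())"
```

```text
the job is handed in; nothing more can be done
None
```

I pressed the on, zero and calibrate keys in order, then handed the job in with weight_200 held upright and still in the tongs, about 45 mm above the middle of the pan; no verdict came back.

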